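# Take the depth of a gearbox bearing bore and lock the gauge

### The job

Two identical depth gauges stand on the gearbox bench; one has the hollow round bearing housing below it, the other a gear. On the gauge over the housing, lower the probe by its black knob until its tip touches the bottom of the bore, then press the lock lever down level to lock the slide at that height, and let go. Leave the housing where it stands and the other gauge untouched.

Things in the scene. Friction and masses are not known exactly. Their poses are not given: they have to be found in the camera images.
- probe: probe of the gauge to use: upright steel rod 12 mm thick, black round knob on top 30 mm wide, 30 mm tall. Origin mid-knob, z up; tip 185 mm below. Slides only vertically through the grey head block (40x44x30 mm, its top 35 mm or more below mid-knob at bottom; arm and column no higher, opposite the lever). Stiff (4 N), stays where left. Tip starts 35-90 mm above the bore's bottom
- lever: lock lever of that gauge: steel bar 14 mm wide, 8 thick, black end pad 22x22x11 mm, 100 mm long from hinge. Origin on the hinge, 28 mm beside the probe's axis, 7 mm below the head block's top; x along the lever away from the probe. Starts with x 33-40 deg above level; pressed down it stops level (locked). Takes about 2 N 65 mm from the hinge, stays where left
- housing: bearing housing to measure: loose 3 kg aluminium cup 100 mm wide, 70 mm tall, with four bolted lugs, on the gauge's 12 mm foot plate. Origin at the centre of its underside, z up. Bore open at the top, 64 mm wide, centred under the probe within 8 mm; its flat bottom is 15 mm above the origin, so the tip touches with the probe's origin 200 mm above the housing's
- spare_gauge: the other, identical gauge (head, column, probe and lever), over a toothed gear: not to be touched. Origin below its probe's axis, 115 mm under its head block's underside; its lever points along +x and reaches 105-130 mm from the probe's axis; its knob's top is at most 320 mm above the bench

How it is judged:
By the outcome, as a careful person would: the job done as asked, in the order asked, and still so for the second after the job is handed in, with the robot touching nothing.
It also fails if it takes over 45 s, if anything falls off the work surface, if the arm or the gripper's body presses on something with over 40 N, if the wrist force passes 120 N, or if a joint passes its speed limit or range.

### The arm

A 6-joint arm with a two-finger parallel gripper is mounted at the origin on the work surface. World frame = base frame: x ahead of the robot, y to its left, z up, the work surface at z = 0. Lengths are in m, angles in rad, forces in N, time in s.
With the tool pointing down it reaches from about 0.375 to 0.9 m from the base axis. Payload 3.1 kg.
Tool frame: the origin (TCP) lies midway between the tips of the shut fingers; the grasp point (between the pads) lies 19 mm behind it; x points along the fingers, z is the direction in which the jaws open and shut, and the axes are right-handed (so a half turn about x gives the same grasp; the last joint's range is limited). The gripper opens to 87 mm and grips with 3 to 60 N. Pads are 19 mm wide; open, the fingers measure 117 mm over their backs; the gripper's body (75 mm by 190 mm) begins 51 mm behind the grasp point.
Start: joints at [0.986, 0.527, 1.433, -0, 1.181, -0.178], TCP at [0.247, 0.574, 0.194] pointing down, gripper open.
Joint ranges: [-3.08, 3.08], [-0.75, 2.2], [0.22, 2.44], [-1.43, 4.57], [0, 2.65], [-2.85, 2.85]. Speed limits (rad/s): [2.79, 2.79, 3.14, 3.14, 3.14, 3.14].

### API

Orientations are given as a unit quaternion [x, y, z, w].
In Python, from rig import readout, imaging, robot gives the robot as it stands. The module is installed in compiled form; this text tells all that it offers.
- The arm moves only by the tool play_rows, never from a script. Its argument "rows" is text: rows parted by semicolons, each of 7 numbers parted by spaces: the turn, a rotation vector about the tool's x, y, z in rad, then the shift along the tool's x, y, z in mm, then the closure, from 0 (fully open) to 1 (shut). In form: ax ay az tx ty tz gripper; .... A call has 1 to 8 rows; each row shifts and turns the commanded pose from where the row before left it, along the tool's axes as they then stand; what a row does not reach is not made up. A row lasts 1/12 s, in which the tool goes at most 41.7 mm and 7.16 degrees, less where a joint would pass 70% of its speed; a pose out of reach is approached as far as the arm can. A call with a gripper value outside its range is refused whole. The fingers move at their own pace and stop on an object; "squeeze" is the grip in N (left out, the last holds). Time passes only in rows, so rows that do not move let the fingers close. It gives the time, the measured TCP pose, the force and the opening at its end, in the units of the state.
- readout.get_obs(): the state, without advancing time (a new reading comes with each control period).
- imaging.camera(name): name is "scene" or "top" or "wrist"; returns the picture (480x640x3 uint8, blue, green, red); there is no depth.
- imaging.camera_info(name): a dict with "K" (3x3 intrinsics, pixels), "k1" (the pictures are not rectified: a ray, as slopes to the right and down, at radius r is drawn at 1 + k1 r^2 times it, then the intrinsics apply), "world_to_cam" (4x4, takes a point from world to camera coordinates). Camera axes: x right, y down, z forward; pixel columns grow to the right and rows downward; lengths in m; the calibration is good to about 2 mm. A picture is of the moment at which its call begins: read the wrist's pose just before it. camera_info takes no time and is no camera call; for the wrist camera it gives the pose at the moment of the call.
- robot.hand_in(): hands the job in, once; it reports no verdict.
The state is a dict: "time": time; "q": joint angles; "joint_velocities": joint speeds; "joint_torque": joint torques, N m; "position": TCP position; "tool_rot": TCP orientation; "ft_force": force on the tool from outside, world axes, zero at the start; "moment": the same for the moment, N m; "grip_width": finger opening in m.
Only numpy, scipy, OpenCV 4.12 (cv2) and the standard library are available. Lean on these libraries where they do the work, as an engineer would, in place of code of your own. Each camera call takes 0.05 s, during which the arm holds its last target. There are 200 camera calls.

## Working session

There is one attempt and no reset: what is moved stays moved. The work goes in short steps, Python scripts to look and compute and a tool call to move; the robot and the scene stay as the last step left them, time stands still between calls to the robot, and variables do not carry over. Pictures are saved under pics/ and viewed, about 8 in all and at most 12, crops included, and the job is handed in when it is done.

Besides the shell and the picture viewer there is one more tool, called after "Call:" by a JSON object that holds its "api" and its "payload". play_rows: Moves the arm, as the interface text tells. Its arguments: {"type":"object","properties":{"rows":{"type":"string"},"squeeze":{"type":"number"}},"required":["rows"]}

```bash
mkdir -p pics; cat > h.py <<'E'
import numpy as np, cv2
from rig import readout, imaging, robot
from scipy.spatial.transform import Rotation as R
def info(n):
    c=imaging.camera_info(n); return np.array(c["K"]),c["k1"],np.array(c["world_to_cam"])
def ray(n,uv,c=None):
    K,k1,T=c or info(n)
    d=np.array([k1,0,0,0,0],float)
    p=cv2.undistortPoints(np.array([[uv]],float),K,d)[0,0]
    Rm,t=T[:3,:3],T[:3,3]
    v=Rm.T@np.array([p[0],p[1],1]); return -Rm.T@t, v/np.linalg.norm(v)
def onz(n,uv,z,c=None):
    o,v=ray(n,uv,c); return o+v*(z-o[2])/v[2]
def proj(n,P,c=None):
    K,k1,T=c or info(n)
    return cv2.projectPoints(np.array(P,float).reshape(-1,3),cv2.Rodrigues(T[:3,:3])[0],T[:3,3],K,np.array([k1,0,0,0,0],float))[0][:,0]
def tri(r1,r2):
    (o1,a),(o2,b)=r1,r2
    s=np.linalg.lstsq(np.c_[a,-b],o2-o1,rcond=None)[0]
    p,q=o1+a*s[0],o2+b*s[1]; return (p+q)/2,np.linalg.norm(p-q)
E
python3 - <<'E'
from h import *
for n in("scene","top","wrist"):
    cv2.imwrite(f"pics/{n}0.png",imaging.camera(n)); K,k,T=info(n); print(n,K[0,0],k,(-T[:3,:3].T@T[:3,3]).round(3))
o=readout.get_obs(); print(o)
E
```

```text
scene 497.70881264424656 0.020895393266366937 [ 0.919 -0.077  0.855]
top 622.9682496430338 -0.2068926198688756 [ 0.36  -0.015  1.047]
wrist 429.5286974304179 0.03347739055866554 [0.187 0.599 0.384]
{'time': 0.15, 'q': array([ 9.85489226e-01,  5.28238127e-01,  1.43361331e+00, -1.06258915e-05,
        1.18140354e+00, -1.78502419e-01]), 'joint_velocities': array([-0.00050893, -0.00396261, -0.00351025, -0.00079892,  0.0004882 ,
       -0.00076749]), 'joint_torque': array([ 1.00609926e-03, -4.40431631e+01, -1.76842993e+01,  6.33636047e-02,
        5.52160491e-02, -9.17664784e-05]), 'position': array([0.24693152, 0.57348454, 0.19300369]), 'tool_rot': array([-0.38892615,  0.591232  ,  0.38845824,  0.59015368]), 'ft_force': array([-0.24933899, -0.12910287, -0.91964758]), 'moment': array([-0.03616805,  0.00971121, -0.03604485]), 'grip_width': 0.08722306332231478}
```

View pics/scene0.png

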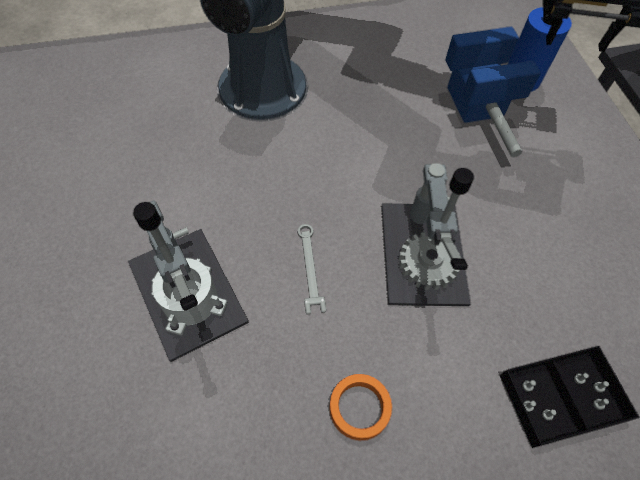

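View pics/top0.png

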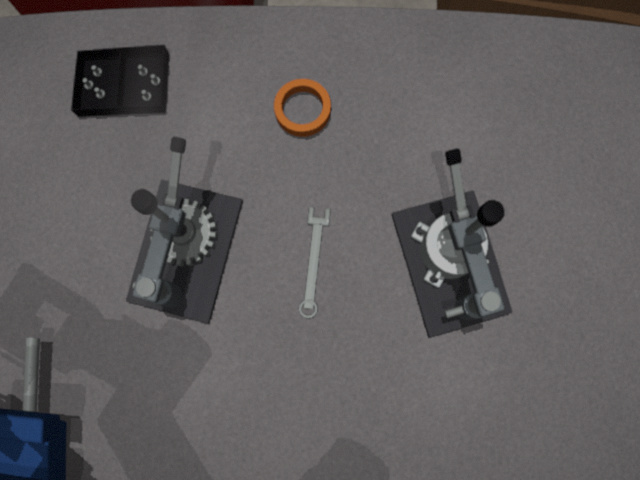

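The housing gauge is the one at the left in the scene picture (knob about (147,214), lever pad (188,301)) and at the right in the top picture (knob (490,213), pad (454,157), column (489,301)). The gear gauge is the other one.

```bash
cat > m.py <<'E'
from h import *
def blob(n,img,uv,r=26,th=45):
    g=img.max(2); m=(g<th).astype(np.uint8)
    N,l,s,c=cv2.connectedComponentsWithStats(m)
    d=np.hypot(*(c-uv).T); d[s[:,4]<40]=1e9; d[0]=1e9; i=d.argmin(); return c[i],s[i]
E
python3 - <<'E'
from m import *
im={n:cv2.imread(f"pics/{n}0.png") for n in("scene","top")}
for nm,a,b in(("knob",(147,214),(490,213)),("pad",(188,301),(454,157)),("spareknob",(461,181),(145,202)),("sparepad",(460,264),(177,145))):
    ca,sa=blob("scene",im["scene"],a);cb,sb=blob("top",im["top"],b)
    print(nm,ca.round(1),sa,cb.round(1),sb,*tri(ray("scene",ca),ray("top",cb)))
for uv in((393,213),(473,191),(512,313),(429,337)): print("plate",onz("top",uv,.012).round(4))
for uv in((129,264),(201,231),(247,321),(170,356)): print("plate scene",onz("scene",uv,.012).round(4))
S=im["scene"][190:370,110:270]; T=im["top"][140:345,380:530]
cv2.imwrite("pics/c0.png",np.hstack([cv2.resize(S,(400,450),interpolation=2),cv2.resize(T,(400,450),interpolation=2)]))
E
```

```text
knob [146.7 216.1] [134 202  27  29 565] [489.5 213.4] [472 201  32  25 539] [ 0.5247601 -0.2143919  0.2936113] 0.00010161117177180544
pad [188.2 302. ] [180 295  17  15 179] [453.  156.6] [446 149  15  16 192] [ 0.62235316 -0.18489572  0.21408542] 0.0009937788836721642
spareknob [461.  180.9] [450 168  23  27 463] [179.1 230. ] [167 213  20  40 175] [0.51436672 0.21504492 0.23815726] 0.05769826348327384
sparepad [458.7 263.8] [451 259  16  11 148] [206.3 198.4] [198 191  18  18 171] [0.59072394 0.21195354 0.11163913] 0.06928867507313598
plate [ 0.5826 -0.1215  0.012 ]
plate [ 0.6251 -0.2607  0.012 ]
plate [ 0.4158 -0.3252  0.012 ]
plate [ 0.3744 -0.1833  0.012 ]
plate scene [ 0.4285 -0.3208  0.012 ]
plate scene [ 0.3831 -0.1812  0.012 ]
plate scene [ 0.5867 -0.1193  0.012 ]
plate scene [ 0.6224 -0.2571  0.012 ]
```

View pics/c0.png

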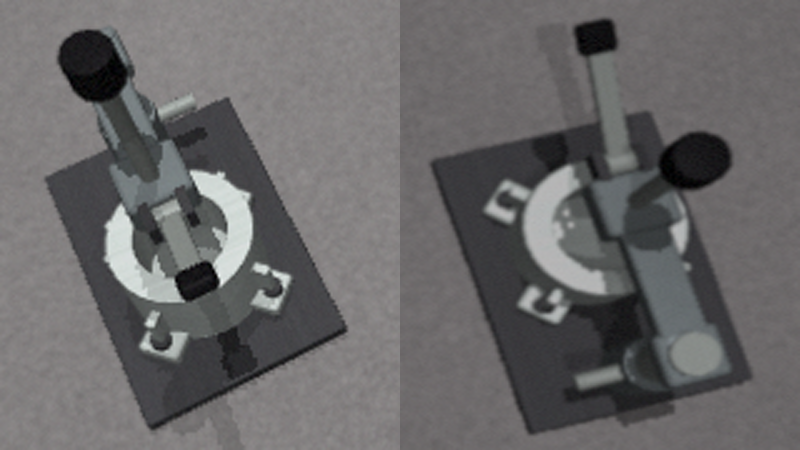

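```bash
python3 - <<'E'
from m import *
o=readout.get_obs(); M=R.from_quat(o["tool_rot"]).as_matrix(); print(M.round(3)); p=o["position"]
az=np.arctan2(M[1,2],M[0,2]); print("jaw az",np.degrees(az))
for t in(106.7,-73.3): print("yaw about tool x (down) deg",-((t-np.degrees(az)+180)%360-180))
print((M.T@(np.array([.525,-.214,.45])-p)*1000).round(0))
E
```

```text
[[-0.001 -0.918  0.396]
 [-0.001  0.396  0.918]
 [-1.     0.    -0.002]]
jaw az 66.69205364236133
yaw about tool x (down) deg -40.00794635763867
yaw about tool x (down) deg 139.99205364236133
[-256. -567. -614.]
```

Call:
{"api": "play_rows", "payload": {"rows": "0 0 0 -40 0 0 1;0 0 0 -40 0 0 1;0 0 0 -40 0 0 1;0 0 0 -40 0 0 1;0 0 0 -40 0 0 1;0 0 0 -40 0 0 1;0 0 0 -10 0 0 1", "squeeze": 20}}

```text
time: 0.73
position: [0.2484, 0.5758, 0.4518]
tool_rot: [-0.387, 0.586, 0.391, 0.595]
ft_force: [0.9, 0.6, 2.0]
grip_width: 0.0483
```

Call:
{"api": "play_rows", "payload": {"rows": "0 0 0 0 -27 -29.2 1;0 0 0 0 -27 -29.2 1;0 0 0 0 -27 -29.2 1;0 0 0 0 -27 -29.2 1;0 0 0 0 -27 -29.2 1;0 0 0 0 -27 -29.2 1;0 0 0 0 -27 -29.2 1;0 0 0 0 -27 -29.2 1"}}

```text
time: 1.4
position: [0.3529, 0.2721, 0.4432]
tool_rot: [-0.389, 0.591, 0.389, 0.59]
ft_force: [0.5, -0.5, 0.5]
grip_width: 0.0018
```

Call:
{"api": "play_rows", "payload": {"rows": "0 0 0 0 -27 -29.2 1;0 0 0 0 -27 -29.2 1;0 0 0 0 -27 -29.2 1;0 0 0 0 -27 -29.2 1;0 0 0 0 -27 -29.2 1;0 0 0 0 -27 -29.2 1;0 0 0 0 -27 -29.2 1;0 0 0 0 -27 -29.2 1"}}

```text
time: 2.07
position: [0.459, -0.0279, 0.4433]
tool_rot: [-0.388, 0.591, 0.389, 0.591]
ft_force: [0.9, 0.4, 0.7]
grip_width: 0.0007
```

Call:
{"api": "play_rows", "payload": {"rows": "0 0 0 0 -27 -29.2 1;0 0 0 0 -27 -29.2 1;0 0 0 0 -27 -29.2 1;0 0 0 0 -27 -29.2 1;0 0 0 0 -27 -29.2 1;0.122 0 0 0 0 0 1;0.122 0 0 0 0 0 1;0.122 0 0 0 0 0 1"}}

```text
time: 2.73
position: [0.5252, -0.2145, 0.4422]
tool_rot: [-0.271, 0.653, 0.273, 0.652]
ft_force: [0.7, -0.3, 0.6]
grip_width: 0.0001
```

Call:
{"api": "play_rows", "payload": {"rows": "0.122 0 0 0 0 0 1;0.122 0 0 0 0 0 1;0.122 0 0 0 0 0 1;0.122 0 0 0 0 0 1;0.122 0 0 0 0 0 1;0.122 0 0 0 0 0 1;0.122 0 0 0 0 0 1;0.122 0 0 0 0 0 1"}}

```text
time: 3.4
position: [0.5251, -0.2133, 0.4429]
tool_rot: [0.065, 0.705, -0.065, 0.704]
ft_force: [-0.7, 0.0, 0.3]
grip_width: 0.0006
```

Call:
{"api": "play_rows", "payload": {"rows": "0.122 0 0 0 0 0 1;0.122 0 0 0 0 0 1;0.122 0 0 0 0 0 1;0.122 0 0 0 0 0 1;0.122 0 0 0 0 0 1;0.122 0 0 0 0 0 1;0.122 0 0 0 0 0 1;0.122 0 0 0 0 0 1"}}

```text
time: 4.07
position: [0.5251, -0.2133, 0.4429]
tool_rot: [0.388, 0.592, -0.388, 0.591]
ft_force: [0.9, 0.4, 0.2]
grip_width: 0.0004
```

Call:
{"api": "play_rows", "payload": {"rows": "0.122 0 0 0 0 0 1;0 0 0 0 0 0 1;0 0 0 0 0 0 1"}}

```text
time: 4.32
position: [0.5251, -0.2134, 0.4432]
tool_rot: [0.42, 0.569, -0.42, 0.568]
ft_force: [-0.2, -0.4, -1.0]
grip_width: 0.0005
```

```bash
python3 - <<'E'
from m import *
o=readout.get_obs();c=info("wrist"); im=imaging.camera("wrist"); cv2.imwrite("pics/w1.png",im)
M=R.from_quat(o["tool_rot"]).as_matrix(); print(o["q"].round(3),o["position"],M.round(3),o["grip_width"],o["ft_force"])
print(proj("wrist",[[.525,-.214,.302],[.525,-.214,.287],[.622,-.185,.214],[.525,-.214,.157],[.525,-.214,.082]],c).round(0))
E
```

```text
[-0.583  0.264  1.182 -0.     1.697  0.69 ] [ 0.52512762 -0.2133629   0.44317035] [[-0.001  0.956  0.294]
 [ 0.001  0.294 -0.956]
 [-1.    -0.001 -0.001]] 0.0004725837714897864 [-0.24338125 -0.40478588 -1.0010718 ]
[[317. 224.]
 [317. 220.]
 [318.  98.]
 [317. 198.]
 [317. 190.]]
```

View pics/w1.png

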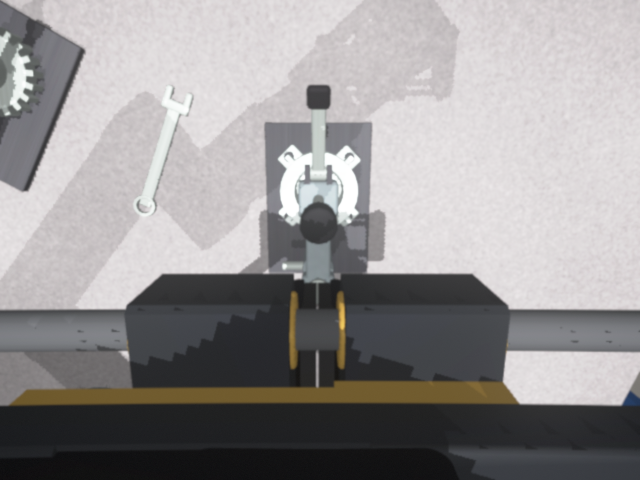

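The wrist view shows the knob at (318,223) and the pad at (318,97), which matches the prediction. The shut fingers are lined up above the knob.

Call:
{"api": "play_rows", "payload": {"rows": "0 0 0 30 0 0 1;0 0 0 30 0 0 1;0 0 0 30 0 0 1;0 0 0 25 0 0 1;0 0 0 10 0 0 1;0 0 0 0 0 0 1"}}

```text
time: 4.87
position: [0.5238, -0.2125, 0.3159]
tool_rot: [0.421, 0.571, -0.421, 0.566]
ft_force: [0.6, 0.4, -0.6]
grip_width: 0.0004
```

Call:
{"api": "play_rows", "payload": {"rows": "0 0 0 5 0 0 1;0 0 0 5 0 0 1;0 0 0 5 0 0 1;0 0 0 5 0 0 1;0 0 0 5 0 0 1;0 0 0 5 0 0 1"}}

```text
time: 5.37
position: [0.5255, -0.2136, 0.2887]
tool_rot: [0.421, 0.568, -0.421, 0.568]
ft_force: [0.5, 0.6, 0.5]
grip_width: 0.0007
```

Call:
{"api": "play_rows", "payload": {"rows": "0 0 0 3 0 0 1;0 0 0 3 0 0 1;0 0 0 3 0 0 1;0 0 0 3 0 0 1"}}

```text
time: 5.7
position: [0.5253, -0.2135, 0.2769]
tool_rot: [0.421, 0.568, -0.421, 0.568]
ft_force: [-1.2, 0.7, 2.4]
grip_width: 0.0005
```

```bash
python3 - <<'E'
from m import *
print(readout.get_obs()["ft_force"],readout.get_obs()["position"])
a=imaging.camera("scene"); b=imaging.camera("top")
cv2.imwrite("pics/s2.png",np.hstack([cv2.resize(a[130:370,50:290],(400,400),interpolation=2),cv2.resize(b[100:340,370:610],(400,400),interpolation=2)]))
E
```

```text
[-1.20054886  0.70741472  2.39386228] [ 0.52527864 -0.21345191  0.27686125]
```

View pics/s2.png

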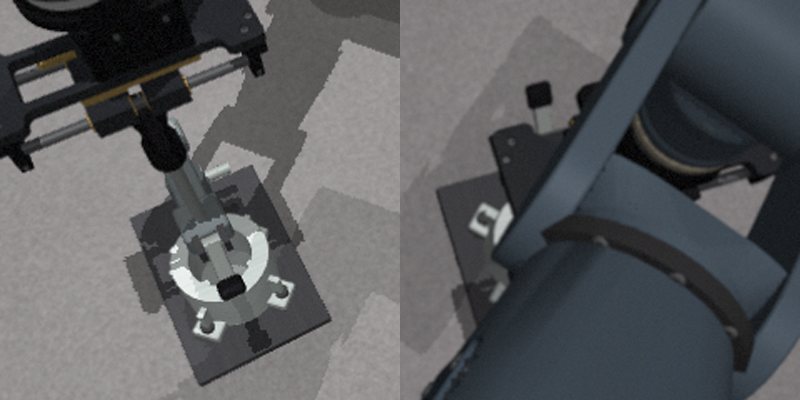

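The knob now shows under the fingertips at crop (165,148), about scene (149,219), so contact has just been made. I'll continue down.

Call:
{"api": "play_rows", "payload": {"rows": "0 0 0 4 0 0 1;0 0 0 4 0 0 1;0 0 0 4 0 0 1;0 0 0 4 0 0 1;0 0 0 4 0 0 1"}}

```text
time: 6.22
position: [0.5257, -0.2137, 0.2565]
tool_rot: [0.421, 0.568, -0.421, 0.568]
ft_force: [1.9, -0.4, 2.2]
grip_width: 0.0002
```

Call:
{"api": "play_rows", "payload": {"rows": "0 0 0 3 0 0 1;0 0 0 3 0 0 1;0 0 0 3 0 0 1;0 0 0 3 0 0 1"}}

```text
time: 6.55
position: [0.5257, -0.2137, 0.2446]
tool_rot: [0.421, 0.568, -0.421, 0.568]
ft_force: [0.6, -0.1, 1.9]
grip_width: 0.0006
```

Call:
{"api": "play_rows", "payload": {"rows": "0 0 0 2 0 0 1;0 0 0 2 0 0 1;0 0 0 2 0 0 1;0 0 0 2 0 0 1"}}

```text
time: 6.88
position: [0.5256, -0.2137, 0.2367]
tool_rot: [0.421, 0.568, -0.421, 0.568]
ft_force: [2.3, -0.2, 1.8]
grip_width: 0.0007
```

Call:
{"api": "play_rows", "payload": {"rows": "0 0 0 1.5 0 0 1;0 0 0 1.5 0 0 1;0 0 0 1.5 0 0 1;0 0 0 0 0 0 1"}}

```text
time: 7.22
position: [0.525, -0.2133, 0.2318]
tool_rot: [0.421, 0.568, -0.421, 0.568]
ft_force: [0.3, 0.0, 0.8]
grip_width: 0.0005
```

Call:
{"api": "play_rows", "payload": {"rows": "0 0 0 1 0 0 1;0 0 0 1 0 0 1;0 0 0 0 0 0 1"}}

```text
time: 7.47
position: [0.525, -0.2133, 0.2299]
tool_rot: [0.421, 0.568, -0.421, 0.568]
ft_force: [0.0, -0.5, -0.1]
grip_width: 0.0005
```

Call:
{"api": "play_rows", "payload": {"rows": "0 0 0 1 0 0 1;0 0 0 1 0 0 1;0 0 0 0 0 0 1"}}

```text
time: 7.72
position: [0.525, -0.2133, 0.2279]
tool_rot: [0.421, 0.568, -0.421, 0.568]
ft_force: [0.9, -0.8, 0.7]
grip_width: 0.0002
```

Call:
{"api": "play_rows", "payload": {"rows": "0 0 0 1 0 0 1;0 0 0 1 0 0 1"}}

```text
time: 7.88
position: [0.525, -0.2133, 0.2262]
tool_rot: [0.421, 0.568, -0.421, 0.568]
ft_force: [-0.8, -0.2, 1.1]
grip_width: -0.0001
```

Call:
{"api": "play_rows", "payload": {"rows": "0 0 0 1 0 0 1;0 0 0 1 0 0 1"}}

```text
time: 8.05
position: [0.525, -0.2133, 0.224]
tool_rot: [0.421, 0.568, -0.421, 0.568]
ft_force: [-1.3, 0.6, 2.2]
grip_width: 0.0003
```

Call:
{"api": "play_rows", "payload": {"rows": "0 0 0 1 0 0 1;0 0 0 0 0 0 1"}}

```text
time: 8.22
position: [0.5251, -0.2133, 0.2228]
tool_rot: [0.421, 0.568, -0.421, 0.568]
ft_force: [-1.0, -0.0, -0.2]
grip_width: 0.0008
```

The fingers are past the expected 0.227 m without a force jump, so I need to look.

```bash
python3 - <<'E'
from m import *
c=info("scene")
a=imaging.camera("scene"); w=imaging.camera("wrist")
for z in(.2228,.208,.193): print(z,proj("scene",[.525,-.2135,z],c).round(1))
cv2.imwrite("pics/s3.png",np.hstack([cv2.resize(a[170:350,100:260],(400,450),interpolation=2),cv2.resize(w[140:320,240:400],(400,450),interpolation=2)]))
E
```

```text
0.2228 [[161.1 242.5]]
0.208 [[163.6 247.4]]
0.193 [[166.1 252.2]]
```

View pics/s3.png

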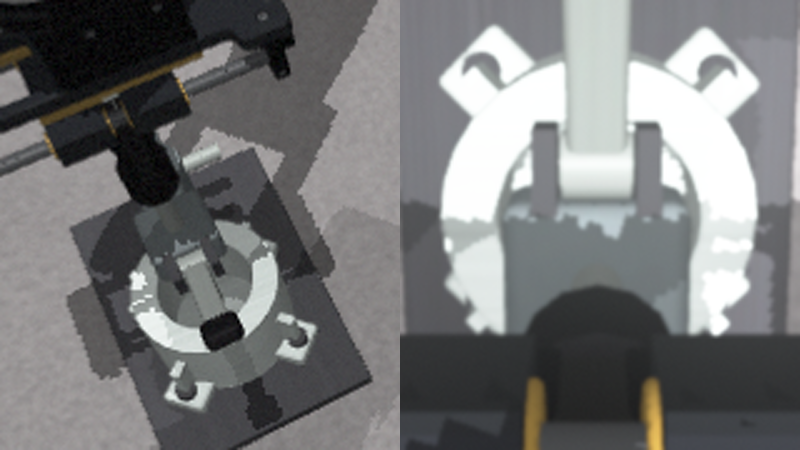

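```bash
python3 - <<'E'
from m import *
c=info("scene");cw=info("wrist");o=readout.get_obs();M=R.from_quat(o["tool_rot"]).as_matrix();p=o["position"]
print("TCP in wrist",proj("wrist",p,cw),proj("wrist",p-M[:,0]*.019,cw), "scene",proj("scene",p,c))
t=np.linspace(0,2*np.pi,40)
def cyl(top,xy=(.525,-.2135)): return np.vstack([np.c_[xy[0]+.015*np.cos(t),xy[1]+.015*np.sin(t),0*t+z] for z in(top,top-.03)])
w=imaging.camera("wrist")
a0=cv2.imread("pics/scene0.png")
a=imaging.camera("scene")
for top,col in((.2228,(0,255,0)),(.245,(0,0,255))):
    for im,n,cc in((a,"scene",c),(w,"wrist",cw)):
        for q in proj(n,cyl(top),cc): cv2.circle(im,tuple(int(round(v)) for v in q),0,col,-1)
for q in proj("scene",cyl(.302),c): cv2.circle(a0,tuple(int(round(v)) for v in q),0,(0,255,0),-1)
f=lambda x:cv2.resize(x,(400,400),interpolation=0)
cv2.imwrite("pics/d4.png",np.hstack([f(a0[180:280,100:200]),f(a[190:290,110:210])]))
cv2.imwrite("pics/w4.png",cv2.resize(w[180:420,160:480],(800,600)))
print(o["ft_force"],o["position"])
E
```

```text
TCP in wrist [[315.38189632 282.94305816]] [[315.21345285 297.70584126]] scene [[161.10006556 242.66730068]]
[0.20424082 0.01333641 0.4287957 ] [ 0.52543744 -0.21343689  0.2229097 ]
```

View pics/d4.png

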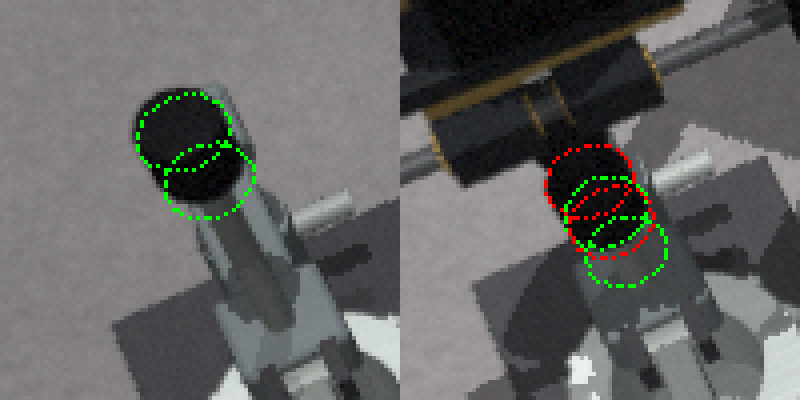

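View pics/w4.png

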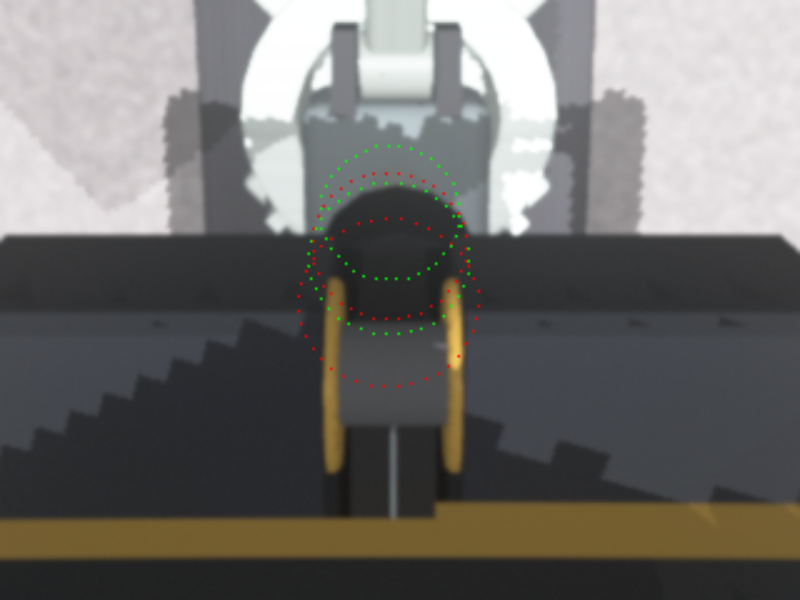

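```bash
python3 - <<'E'
from m import *
o=readout.get_obs();K,k,T=info("wrist")
def P(p,q): X=np.eye(4);X[:3,:3]=R.from_quat(q).as_matrix();X[:3,3]=p;return X
rel=T@P(o["position"],o["tool_rot"])
q1=np.array([.4205,.5685,-.4205,.5685]);q1/=np.linalg.norm(q1)
c1=(K,k,rel@np.linalg.inv(P([.52513,-.21336,.44317],[.42,.569,-.42,.568]/np.linalg.norm([.42,.569,-.42,.568]))))
w=cv2.imread("pics/w1.png");a=cv2.imread("pics/scene0.png");b=cv2.imread("pics/top0.png")
for nm,uvs in(("knob",((318,223),(147,214),(490,213))),("pad",((318,97),(188,301),(454,157)))):
    rs=[]
    for im,uv,n,c in((w,uvs[0],"wrist",c1),(a,uvs[1],"scene",None),(b,uvs[2],"top",None)):
        for th in (45,70):
            u,s=blob(n,im,uv,th=th); print(nm,n,th,u.round(1),s)
            if th==(70 if n=="wrist" else 45): rs.append(ray(n,u,c))
    print("w-s",tri(rs[0],rs[1]),"w-t",tri(rs[0],rs[2]),"s-t",tri(rs[1],rs[2]))
# current knob in scene
s=imaging.camera("scene"); g=s.max(2)[225:265,145:185]
print(g[::2,::2])
for d in((0,0,0),(-.008,-.0024,0),(0,0,.01)): print(d,proj("scene",np.array([.525,-.2135,.19])+d))
E
```

```text
knob wrist 45 [329.2 294.2] [319 280  25  29 480]
knob wrist 70 [318.1 230.6] [300 219  37  24 639]
knob scene 45 [146.7 216.1] [134 202  27  29 565]
knob scene 70 [150.4 222.4] [133 202  40  59 806]
knob top 45 [489.5 213.4] [472 201  32  25 539]
knob top 70 [448.8 264.3] [ 392  191  120  147 7467]
w-s (array([ 0.51553774, -0.21770038,  0.28041624]), np.float64(0.00025646185690807573)) w-t (array([ 0.52156941, -0.2140462 ,  0.30385373]), np.float64(0.004939523759345321)) s-t (array([ 0.5247601, -0.2143919,  0.2936113]), np.float64(0.00010161117177180544))
pad wrist 45 [329.2 294.2] [319 280  25  29 480]
pad wrist 70 [318.4  99.4] [308  89  21  19 308]
pad scene 45 [188.2 302. ] [180 295  17  15 179]
pad scene 70 [188.3 302.1] [180 294  18  17 196]
pad top 45 [453.  156.6] [446 149  15  16 192]
pad top 70 [452.9 156.7] [445 149  17  18 225]
w-s (array([ 0.62082339, -0.18536819,  0.21037807]), np.float64(0.000744712261319521)) w-t (array([ 0.6209514 , -0.18533227,  0.21694676]), np.float64(0.0014415860697022157)) s-t (array([ 0.62235316, -0.18489572,  0.21408542]), np.float64(0.000993
[... 1150 characters left out ...]
  12  16  29  54  69  62  70  73  68  71  71
   60  85]
 [110  54  51  53  52  52  78  84  81  76  77  74  70  64  71  70  70  70
   67  54]
 [ 78  49  50  54  55  71  88  90  91  77  81  79  73  67  68  68  71  71
   69  60]
 [ 55  55  55  49  65  88  90  88  87  86  74  77  76  72  66  72  68  70
   72  65]
 [ 53  51  50  50  55  86  88  92  85  69  79  78  77  68  66  68  73  71
   74  69]
 [ 51  54  52  51  52  80  85  92  69  70  71  81  79  73  70  70  72  71
   71  71]
 [ 51  51  50  55  51  62  85  84  72  68  72  72  73  71  72  71  71  75
   69  72]]
(0, 0, 0) [[166.63565678 253.17115047]]
(-0.008, -0.0024, 0) [[164.69311402 248.90746256]]
(0, 0, 0.01) [[164.98073773 249.99130542]]
```

The scene and wrist views suggest the knob's top is higher than the fingertips would allow, so I'll lift clear and measure the knob unobstructed.

Call:
{"api": "play_rows", "payload": {"rows": "0 0 0 -40 0 0 1;0 0 0 -40 0 0 1;0 0 0 -40 0 0 1;0 0 0 -40 0 0 1;0 0 0 -40 0 0 1;0 0 0 -20 0 0 1;0 0 0 0 0 0 1"}}

```text
time: 9.05
position: [0.5276, -0.2148, 0.4499]
tool_rot: [0.421, 0.563, -0.421, 0.573]
ft_force: [0.6, 0.0, -0.6]
grip_width: 0.0007
```

```bash
python3 - <<'E'
from m import *
o=readout.get_obs();cw=info("wrist"); w=imaging.camera("wrist"); a=imaging.camera("scene")
cv2.imwrite("pics/w5.png",w);cv2.imwrite("pics/a5.png",a)
print(o["position"])
us,ss=blob("scene",a,(160,245)); print("scene",us,ss)
f=lambda x:cv2.resize(x,(400,500),interpolation=0)
cv2.imwrite("pics/d5.png",np.hstack([f(w[150:275,270:370]),f(a[180:305,110:210])]))
E
```

```text
[ 0.52757507 -0.21480293  0.44987925]
scene [158.62874251 238.85828343] [147 226  25  27 501]
```

View pics/d5.png

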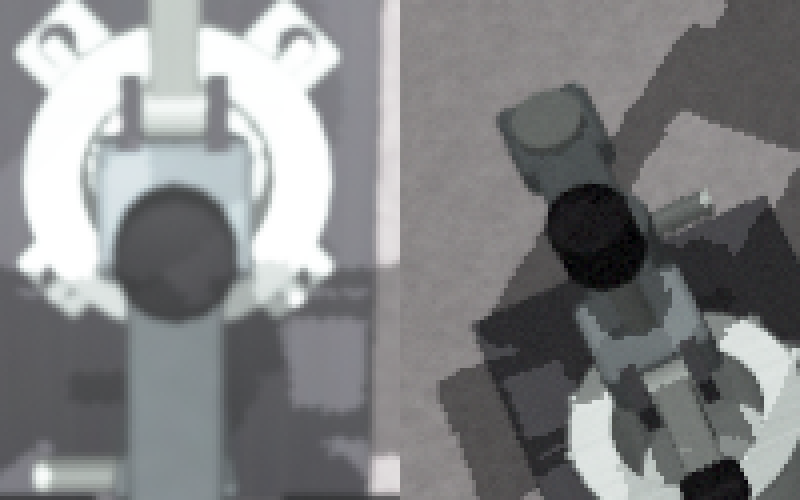

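```bash
python3 - <<'E'
from m import *
cw=info("wrist");c=info("scene")
print("mid",tri(ray("wrist",(313.8,213.1),cw),ray("scene",(158.6,238.9))))
for z in(.208,.213,.22,.23,.24):
  for nm,uv in(("wrist",(313.8,213.1)),("scene",(158.6,238.9))): print(z,nm,onz(nm,uv,z,cw if nm=="wrist" else c).round(4))
t=np.linspace(0,2*np.pi,90)
def box(n,cc,x,y,top):
    q=proj(n,np.vstack([np.c_[x+.015*np.cos(t),y+.015*np.sin(t),0*t+z] for z in(top,top-.03)]),cc); return np.r_[q.min(0),q.max(0)].round(1)
for x,y,top in((.525,-.2135,.2228),(.518,-.216,.2228),(.525,-.2135,.25),(.518,-.216,.235)): print(x,y,top,"w",box("wrist",cw,x,y,top),"s",box("scene",c,x,y,top))
print("obs w 298.3 195.8 329.3 230.5  s 147 226 172 253")
# housing rim (outer 100mm) in wrist, z=.082
print("rim L/R/T:",[onz("wrist",u,.082,cw).round(4) for u in((275.5,195),(353,195))])
print("headtop corners",[onz("wrist",u,.168,cw).round(4) for u in((296,188),(331.5,187))])
E
```

```text
mid (array([ 0.52117473, -0.21410601,  0.22821558]), np.float64(0.0028625746015361214))
0.208 wrist [ 0.5173 -0.2137  0.208 ]
0.208 scene [ 0.5089 -0.2199  0.208 ]
0.213 wrist [ 0.5181 -0.2134  0.213 ]
0.213 scene [ 0.512  -0.2188  0.213 ]
0.22 wrist [ 0.5193 -0.2131  0.22  ]
0.22 scene [ 0.5165 -0.2173  0.22  ]
0.23 wrist [ 0.521  -0.2127  0.23  ]
0.23 scene [ 0.5228 -0.215   0.23  ]
0.24 wrist [ 0.5226 -0.2122  0.24  ]
0.24 scene [ 0.5292 -0.2128  0.24  ]
0.525 -0.2135 0.2228 w [300.4 188.9 331.4 223.3] s [150.5 233.6 176.3 261.1]
0.518 -0.216 0.2228 w [300.8 196.2 331.7 230.8] s [148.6 229.9 174.3 257.4]
0.525 -0.2135 0.25 w [299.3 192.3 332.4 229.1] s [145.2 223.8 172.  252.5]
0.518 -0.216 0.235 w [300.3 197.8 332.1 233.5] s [146.2 225.5 172.4 253.5]
obs w 298.3 195.8 329.3 230.5  s 147 226 172 253
rim L/R/T: [array([ 0.5042, -0.1652,  0.082 ]), array([ 0.5333, -0.2608,  0.082 ])]
headtop corners [array([ 0.5313, -0.189 ,  0.168 ]), array([ 0.5435, -0.2255,  0.168 ])]
```

Call:
{"api": "play_rows", "payload": {"rows": "0 0 0 0 0 0 1;0 0 0 0 0 0 1;0 0 0 0 0 0 1"}}

```text
time: 9.4
position: [0.5248, -0.2132, 0.4412]
tool_rot: [0.421, 0.569, -0.421, 0.567]
ft_force: [-0.2, -0.2, 0.1]
grip_width: 0.0008
```

```bash
cat > k.py <<'E'
from m import *
c=info("scene");o=readout.get_obs();cw=info("wrist"); w=imaging.camera("wrist"); a=imaging.camera("scene")
print(o["time"],o["position"],o["tool_rot"].round(4),o["ft_force"].round(1))
cv2.imwrite("pics/w6.png",w)
g=w.max(2); print("col",list(enumerate(g[180:245,317],180))); print("row214",list(enumerate(g[214,290:345],290)))
us,ss=blob("scene",a,(160,245)); print("scene",us,ss)
t=np.linspace(0,2*np.pi,90)
def box(n,cc,x,y,top):
    q=proj(n,np.vstack([np.c_[x+.015*np.cos(t),y+.015*np.sin(t),0*t+z] for z in(top,top-.03)]),cc); return np.r_[q.min(0),q.max(0)].round(1)
for x,y,top in((.525,-.2135,.2228),(.518,-.216,.2228),(.525,-.2135,.25),(.521,-.215,.24)): print(x,y,top,"w",box("wrist",cw,x,y,top),"s",box("scene",c,x,y,top))
E
python3 k.py | sed 's/np.uint8//g'
```

```text
9.4 [ 0.52478096 -0.21315207  0.44122654] [ 0.4211  0.5694 -0.4212  0.5666] [-0.2 -0.2  0.1]
col [(180, (146)), (181, (157)), (182, (181)), (183, (198)), (184, (208)), (185, (211)), (186, (213)), (187, (213)), (188, (213)), (189, (212)), (190, (211)), (191, (197)), (192, (149)), (193, (96)), (194, (74)), (195, (73)), (196, (76)), (197, (85)), (198, (89)), (199, (92)), (200, (93)), (201, (92)), (202, (92)), (203, (91)), (204, (91)), (205, (89)), (206, (88)), (207, (87)), (208, (87)), (209, (86)), (210, (85)), (211, (84)), (212, (83)), (213, (83)), (214, (84)), (215, (85)), (216, (85)), (217, (79)), (218, (75)), (219, (74)), (220, (73)), (221, (72)), (222, (73)), (223, (71)), (224, (71)), (225, (71)), (226, (75)), (227, (102)), (228, (131)), (229, (144)), (230, (148)), (231, (149)), (232, (149)), (233, (149)), (234, (150)), (235, (150)), (236, (150)), (237, (150)), (238, (150)), (239, (149)), (240, (148)), (241, (147)), (242, (146)), (243, (146)), (244, (146))]
row214 [(290, (254)), (291, (255)), (292, (255)), (293, (255)), (294, (255)), (295, (254)), (296, (250)), (297, (235)), (298, 
[... 278 characters left out ...]
 (85)), (320, (87)), (321, (88)), (322, (90)), (323, (91)), (324, (90)), (325, (90)), (326, (90)), (327, (90)), (328, (89)), (329, (88)), (330, (89)), (331, (88)), (332, (85)), (333, (82)), (334, (87)), (335, (115)), (336, (135)), (337, (136)), (338, (150)), (339, (200)), (340, (226)), (341, (231)), (342, (232)), (343, (231)), (344, (231))]
scene [158.64670659 238.85229541] [147 226  26  27 501]
0.525 -0.2135 0.2228 w [301.8 187.8 333.  222.5] s [150.5 233.6 176.3 261.1]
0.518 -0.216 0.2228 w [302.2 195.1 333.3 229.9] s [148.6 229.9 174.3 257.4]
0.525 -0.2135 0.25 w [300.7 191.2 334.  228.4] s [145.2 223.8 172.  252.5]
0.521 -0.215 0.24 w [301.4 194.2 333.9 230.6] s [146.  225.3 172.4 253.5]
```

Call:
{"api": "play_rows", "payload": {"rows": "0 0 0 40 0 0 1;0 0 0 40 0 0 1;0 0 0 40 0 0 1;0 0 0 40 0 0 1;0 0 0 40 0 0 1;0 0 0 10 0 0 1;0 0 0 3 0 0 1;0 0 0 0 0 0 1"}}

```text
time: 10.17
position: [0.5259, -0.2139, 0.2305]
tool_rot: [0.421, 0.568, -0.421, 0.568]
ft_force: [1.1, 0.2, 0.4]
grip_width: 0.0002
```

Call:
{"api": "play_rows", "payload": {"rows": "0 0 0 2 0 0 1;0 0 0 2 0 0 1;0 0 0 2 0 0 1"}}

```text
time: 10.42
position: [0.5267, -0.2143, 0.2264]
tool_rot: [0.421, 0.566, -0.421, 0.57]
ft_force: [0.3, 0.2, -0.3]
grip_width: 0.0007
```

Call:
{"api": "play_rows", "payload": {"rows": "0 0 0 1 0 0 1;0 0 0 1 0 0 1"}}

```text
time: 10.58
position: [0.5257, -0.2137, 0.2231]
tool_rot: [0.421, 0.567, -0.421, 0.569]
ft_force: [0.2, 0.3, -0.0]
grip_width: 0.0005
```

Call:
{"api": "play_rows", "payload": {"rows": "0 0 0 1 0 0 1;0 0 0 1 0 0 1"}}

```text
time: 10.75
position: [0.5257, -0.2137, 0.2208]
tool_rot: [0.421, 0.568, -0.421, 0.568]
ft_force: [-0.5, 0.7, 2.9]
grip_width: 0.0004
```

```bash
python3 - <<'E'
from m import *
o=readout.get_obs(); a=imaging.camera("scene"); g=a.max(2)
print(o["position"],o["ft_force"])
# knob lower edge along its left/bottom side, dark rows count
d=(g[225:285,140:190]<40)
print("last dark row per col",[(140+i,225+np.where(d[:,i])[0].max()) for i in range(0,50,3) if d[:,i].any()])
a5=cv2.imread("pics/a5.png").max(2); d=(a5[225:285,140:190]<40)
print("before",[(140+i,225+np.where(d[:,i])[0].max()) for i in range(0,50,3) if d[:,i].any()])
E
```

```text
[ 0.52567283 -0.21370129  0.22081966] [-0.54072354  0.6988111   2.88930864]
last dark row per col [(140, np.int64(230)), (143, np.int64(229)), (146, np.int64(232)), (149, np.int64(242)), (152, np.int64(248)), (155, np.int64(251)), (158, np.int64(252)), (161, np.int64(252)), (164, np.int64(251)), (167, np.int64(250)), (170, np.int64(284)), (173, np.int64(284)), (185, np.int64(276)), (188, np.int64(277))]
before [(149, np.int64(242)), (152, np.int64(249)), (155, np.int64(251)), (158, np.int64(251)), (161, np.int64(252)), (164, np.int64(251)), (167, np.int64(250)), (170, np.int64(284)), (173, np.int64(284)), (185, np.int64(277)), (188, np.int64(278))]
```

Call:
{"api": "play_rows", "payload": {"rows": "0 0 0 1.5 0 0 1;0 0 0 1.5 0 0 1"}}

```text
time: 10.97
position: [0.5257, -0.2137, 0.2175]
tool_rot: [0.421, 0.568, -0.421, 0.568]
ft_force: [0.5, 0.7, 2.0]
grip_width: 0.0006
```

Call:
{"api": "play_rows", "payload": {"rows": "0 0 0 1.5 0 0 1;0 0 0 1.5 0 0 1"}}

```text
time: 11.13
position: [0.5257, -0.2137, 0.2142]
tool_rot: [0.421, 0.568, -0.421, 0.568]
ft_force: [0.2, -0.2, 0.8]
grip_width: 0.0005
```

Call:
{"api": "play_rows", "payload": {"rows": "0 0 0 1.5 0 0 1;0 0 0 1.5 0 0 1"}}

```text
time: 11.3
position: [0.5257, -0.2137, 0.2111]
tool_rot: [0.421, 0.568, -0.421, 0.568]
ft_force: [0.6, -1.0, 1.5]
grip_width: 0.0008
```

Call:
{"api": "play_rows", "payload": {"rows": "0 0 0 1.5 0 0 1;0 0 0 1.5 0 0 1"}}

```text
time: 11.47
position: [0.5256, -0.2137, 0.2082]
tool_rot: [0.421, 0.568, -0.421, 0.568]
ft_force: [1.2, -0.7, 2.3]
grip_width: 0.0006
```

Call:
{"api": "play_rows", "payload": {"rows": "0 0 0 1 0 0 1;0 0 0 1 0 0 1"}}

```text
time: 11.63
position: [0.5256, -0.2137, 0.2062]
tool_rot: [0.421, 0.568, -0.421, 0.568]
ft_force: [1.1, -1.0, 1.3]
grip_width: 0.0003
```

Call:
{"api": "play_rows", "payload": {"rows": "0 0 0 1 0 0 1;0 0 0 1 0 0 1"}}

```text
time: 11.8
position: [0.5256, -0.2136, 0.2043]
tool_rot: [0.421, 0.568, -0.421, 0.568]
ft_force: [1.3, -0.6, 1.8]
grip_width: 0.0004
```

Call:
{"api": "play_rows", "payload": {"rows": "0 0 0 1 0 0 1;0 0 0 1 0 0 1"}}

```text
time: 11.97
position: [0.5254, -0.2136, 0.2022]
tool_rot: [0.421, 0.568, -0.421, 0.568]
ft_force: [1.6, -0.7, 1.8]
grip_width: 0.0005
```

Call:
{"api": "play_rows", "payload": {"rows": "0 0 0 1 0 0 1;0 0 0 1 0 0 1"}}

```text
time: 12.13
position: [0.5254, -0.2136, 0.2002]
tool_rot: [0.421, 0.568, -0.421, 0.568]
ft_force: [2.1, -1.3, 3.1]
grip_width: 0.0004
```

Call:
{"api": "play_rows", "payload": {"rows": "0 0 0 1 0 0 1;0 0 0 1 0 0 1"}}

```text
time: 12.3
position: [0.5253, -0.2136, 0.1982]
tool_rot: [0.421, 0.568, -0.421, 0.568]
ft_force: [1.2, -0.5, 6.9]
grip_width: 0.0001
```

Call:
{"api": "play_rows", "payload": {"rows": "0 0 0 1 0 0 1;0 0 0 1 0 0 1"}}

```text
time: 12.47
position: [0.5254, -0.2136, 0.1978]
tool_rot: [0.421, 0.568, -0.421, 0.568]
ft_force: [-1.3, 1.2, 15.3]
grip_width: 0.0003
```

```bash
python3 - <<'E'
from m import *
o=readout.get_obs(); a=imaging.camera("scene"); g=a.max(2)
print(o["position"],o["ft_force"],o["time"])
d=(g[225:285,140:190]<40)
print("last dark row per col",[(140+i,225+np.where(d[:,i])[0].max()) for i in range(0,50,3) if d[:,i].any()])
cv2.imwrite("pics/d7.png",cv2.resize(a[180:330,100:300],(800,600),interpolation=2))
E
```

```text
[ 0.52542224 -0.2135804   0.19784109] [-1.2841666   1.22323103 15.26854004] 12.4667
last dark row per col [(140, np.int64(242)), (143, np.int64(240)), (146, np.int64(239)), (149, np.int64(239)), (152, np.int64(247)), (155, np.int64(254)), (158, np.int64(257)), (161, np.int64(259)), (164, np.int64(260)), (167, np.int64(259)), (170, np.int64(284)), (173, np.int64(284)), (176, np.int64(227)), (179, np.int64(225)), (185, np.int64(276)), (188, np.int64(278))]
```

View pics/d7.png

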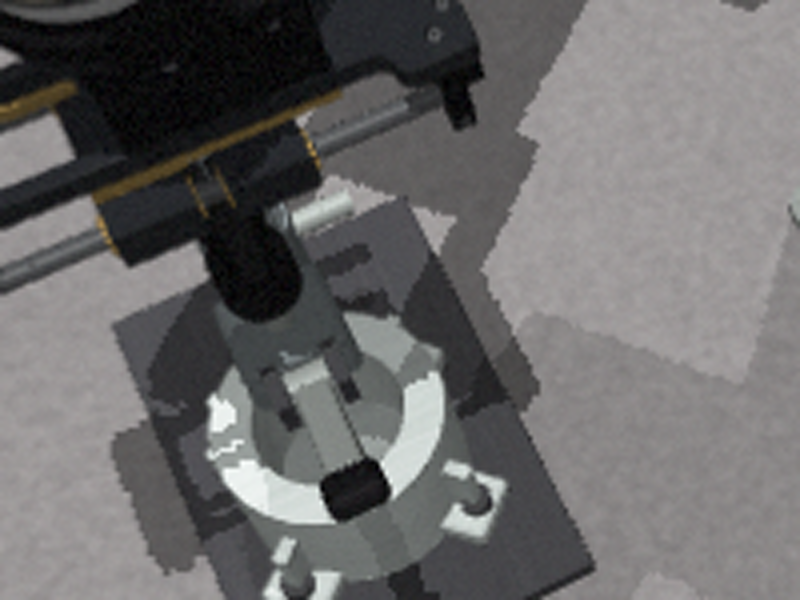

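The force rose to 15 N at a reading of z=0.198. The knob's lower edge at scene row 260 matches the expected bottomed-out height (knob top about 0.227), so the tip is on the bore bottom. Next is the lever.

Call:
{"api": "play_rows", "payload": {"rows": "0 0 0 -3 0 0 1;0 0 0 -35 0 0 1;0 0 0 -37 0 0 1;0 0 0 0 33 0 1;0 0 0 0 33 0 1;0 0 0 0 34 0 1;0 0 0 0 0 0 1;0 0 0 0 0 0 1"}}

```text
time: 13.18
position: [0.6208, -0.1832, 0.2695]
tool_rot: [0.42, 0.57, -0.421, 0.567]
ft_force: [-0.6, 0.4, -0.2]
grip_width: 0.0003
```

```bash
cat > l.py <<'E'
from m import *
o=readout.get_obs(); a=imaging.camera("scene"); b=imaging.camera("top")
print(o["time"],o["position"],o["ft_force"].round(1))
print("knob/pad blobs",blob("scene",a,(161,247)),blob("scene",a,(188,302)))
cv2.imwrite("pics/l%d.png"%(o["time"]*100),a)
E
python3 l.py; python3 - <<'E'
from h import *
hz=.159;ax=np.array([.5254,-.2136]);u=np.array([.956,.294])
for th in(38,30,20,10,0):
    t=np.radians(th); r=.028+.089*np.cos(t); print(th,proj("scene",[*(ax+u*r),hz+.089*np.sin(t)]))
E
```

```text
13.1833 [ 0.62081683 -0.18323185  0.26951471] [-0.6  0.4 -0.2]
knob/pad blobs (array([172.21763602, 266.18386492]), array([ 139,  242,   62,   46, 1066], dtype=int32)) (array([188.21546961, 301.91160221]), array([180, 294,  17,  16, 181], dtype=int32))
38 [[187.79584276 300.01280448]]
30 [[191.21506107 306.95538987]]
20 [[194.99696891 314.53911254]]
10 [[198.11892744 320.68280055]]
0 [[200.49716982 325.22648083]]
```

Call:
{"api": "play_rows", "payload": {"rows": "0 0 0 20 0 0 1;0 0 0 15 0 0 1;0 0 0 10 0 0 1;0 0 0 6 0.5 0 1;0 0 0 6 0.5 0 1;0 0 0 6 0.5 0 1;0 0 0 6 0.5 0 1"}}

```text
time: 13.87
position: [0.6232, -0.1842, 0.2024]
tool_rot: [0.421, 0.568, -0.421, 0.568]
ft_force: [-0.2, -0.4, 0.4]
grip_width: 0.0006
```

```bash
python3 l.py
```

```text
13.8667 [ 0.62323459 -0.18422374  0.2024395 ] [-0.2 -0.4  0.4]
knob/pad blobs (array([161.67857143, 235.82142857]), array([146, 224,  29,  21,  56], dtype=int32)) (array([183.79694836, 294.90375587]), array([156, 272,  55,  54, 852], dtype=int32))
```

Call:
{"api": "play_rows", "payload": {"rows": "0 0 0 4 1 0 1;0 0 0 4 1 0 1;0 0 0 4 1 0 1;0 0 0 4 1 0 1"}}

```text
time: 14.3
position: [0.6279, -0.1828, 0.1867]
tool_rot: [0.421, 0.567, -0.421, 0.569]
ft_force: [1.5, 0.1, 1.2]
grip_width: 0.0006
```

Call:
{"api": "play_rows", "payload": {"rows": "0 0 0 4 1 0 1;0 0 0 4 1 0 1;0 0 0 4 1 0 1;0 0 0 4 1 0 1"}}

```text
time: 14.63
position: [0.6302, -0.1814, 0.1695]
tool_rot: [0.421, 0.568, -0.421, 0.568]
ft_force: [0.0, 0.0, 1.4]
grip_width: 0.0006
```

```bash
python3 l.py; python3 - <<'E'
from h import *
import glob
f=sorted(glob.glob("pics/l[0-9]*.png"),key=lambda s:int(s[6:-4]))
cv2.imwrite("pics/v8.png",np.hstack([cv2.resize(cv2.imread(x)[220:360,130:270],(400,400),interpolation=2) for x in(f[0],f[-1])]))
E
```

```text
14.6333 [ 0.63021238 -0.18144696  0.16952407] [0.  0.  1.4]
knob/pad blobs (array([164.67688022, 247.91922006]), array([152, 239,  30,  20, 359], dtype=int32)) (array([207.1652274 , 317.55785838]), array([ 166,  288,   82,   63, 1737], dtype=int32))
```

View pics/v8.png

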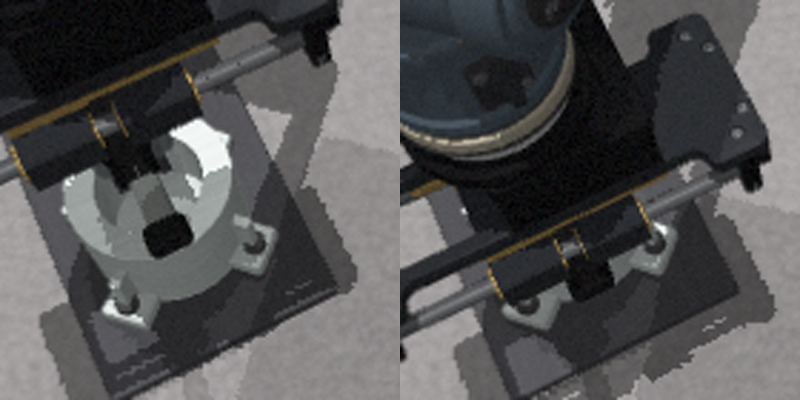

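The pad has come down to about scene (197,318), roughly 12° above level. I'll continue to the stop.

Call:
{"api": "play_rows", "payload": {"rows": "0 0 0 3 0 0 1;0 0 0 3 0 0 1"}}

```text
time: 14.9
position: [0.6306, -0.1815, 0.1641]
tool_rot: [0.421, 0.568, -0.421, 0.568]
ft_force: [0.3, 0.9, 2.6]
grip_width: 0.0004
```

Call:
{"api": "play_rows", "payload": {"rows": "0 0 0 2 0 0 1;0 0 0 2 0 0 1"}}

```text
time: 15.07
position: [0.6306, -0.1815, 0.1601]
tool_rot: [0.421, 0.568, -0.421, 0.568]
ft_force: [1.4, -0.4, 0.6]
grip_width: 0.0002
```

Call:
{"api": "play_rows", "payload": {"rows": "0 0 0 2 0 0 1;0 0 0 2 0 0 1"}}

```text
time: 15.23
position: [0.6307, -0.1816, 0.1562]
tool_rot: [0.421, 0.568, -0.421, 0.568]
ft_force: [-0.2, 0.6, 1.9]
grip_width: 0.0001
```

Call:
{"api": "play_rows", "payload": {"rows": "0 0 0 1.5 0 0 1;0 0 0 1.5 0 0 1"}}

```text
time: 15.4
position: [0.6307, -0.1816, 0.1532]
tool_rot: [0.421, 0.568, -0.421, 0.568]
ft_force: [0.4, -0.6, 0.0]
grip_width: 0.0003
```

Call:
{"api": "play_rows", "payload": {"rows": "0 0 0 1.5 0 0 1;0 0 0 1.5 0 0 1"}}

```text
time: 15.57
position: [0.6307, -0.1816, 0.1502]
tool_rot: [0.421, 0.568, -0.421, 0.568]
ft_force: [0.7, 0.4, 1.3]
grip_width: 0.0007
```

Call:
{"api": "play_rows", "payload": {"rows": "0 0 0 1.5 0 0 1;0 0 0 1.5 0 0 1"}}

```text
time: 15.73
position: [0.6307, -0.1816, 0.1471]
tool_rot: [0.421, 0.568, -0.421, 0.568]
ft_force: [0.2, 0.2, 1.5]
grip_width: 0.0003
```

Call:
{"api": "play_rows", "payload": {"rows": "0 0 0 1.5 0 0 1;0 0 0 1.5 0 0 1"}}

```text
time: 15.9
position: [0.6306, -0.1816, 0.1441]
tool_rot: [0.421, 0.568, -0.421, 0.568]
ft_force: [0.2, 0.7, 1.4]
grip_width: 0.0006
```

```bash
python3 l.py; python3 - <<'E'
from h import *
import glob
f=sorted(glob.glob("pics/l[0-9]*.png"),key=lambda s:int(s[6:-4]))
for x in (f[-2],f[-1]):
    g=cv2.imread(x).max(2); d=g<40
    print([(u,np.where(d[290:345,u])[0].max()+290) for u in range(184,216,2) if d[290:345,u].any()])
E
```

```text
15.9 [ 0.63064973 -0.18156129  0.14411217] [0.2 0.7 1.4]
knob/pad blobs (array([170.51677852, 260.87248322]), array([159, 253,  24,  18, 298], dtype=int32)) (array([209.33837429, 321.6294896 ]), array([ 171,  297,   78,   54, 1587], dtype=int32))
[(184, np.int64(319)), (186, np.int64(327)), (188, np.int64(318)), (190, np.int64(323)), (192, np.int64(343)), (194, np.int64(325)), (196, np.int64(342)), (198, np.int64(337)), (200, np.int64(323)), (202, np.int64(344)), (204, np.int64(344)), (206, np.int64(343)), (208, np.int64(342)), (210, np.int64(306)), (212, np.int64(339)), (214, np.int64(339))]
[(184, np.int64(334)), (186, np.int64(328)), (188, np.int64(327)), (190, np.int64(341)), (192, np.int64(343)), (194, np.int64(342)), (196, np.int64(333)), (198, np.int64(340)), (200, np.int64(339)), (202, np.int64(344)), (204, np.int64(344)), (206, np.int64(343)), (208, np.int64(342)), (210, np.int64(316)), (212, np.int64(340)), (214, np.int64(339))]
```

Call:
{"api": "play_rows", "payload": {"rows": "0 0 0 1.5 0 0 1;0 0 0 1.5 0 0 1"}}

```text
time: 16.17
position: [0.6304, -0.1816, 0.143]
tool_rot: [0.421, 0.568, -0.421, 0.568]
ft_force: [-4.4, 0.9, 15.7]
grip_width: 0.0004
```

Call:
{"api": "play_rows", "payload": {"rows": "0 0 0 1.5 0 0 1;0 0 0 1.5 0 0 1"}}

```text
time: 16.33
position: [0.6305, -0.1816, 0.1427]
tool_rot: [0.421, 0.568, -0.421, 0.568]
ft_force: [-8.4, 3.6, 27.7]
grip_width: 0.001
```

Call:
{"api": "play_rows", "payload": {"rows": "0 0 0 1 0 0 1;0 0 0 1 0 0 1"}}

```text
time: 16.5
position: [0.6305, -0.1817, 0.1425]
tool_rot: [0.421, 0.567, -0.421, 0.569]
ft_force: [-9.7, 3.6, 32.0]
grip_width: 0.0001
```

Call:
{"api": "play_rows", "payload": {"rows": "0 0 0 -8 0 0 1;0 0 0 -30 0 0 1;0 0 0 -40 0 0 1;0 0 0 -40 0 0 1;0 0 0 -40 0 0 1;0 0 0 -40 0 0 1;0 0 0 -40 0 0 1;0 0 0 -40 0 0 1"}}

```text
time: 17.17
position: [0.6298, -0.1813, 0.416]
tool_rot: [0.421, 0.568, -0.421, 0.568]
ft_force: [0.5, -0.7, -0.1]
grip_width: 0.0006
```

Call:
{"api": "play_rows", "payload": {"rows": "0 0 0 -40 0 0 1;0 0 0 0 0 -35 1;0 0 0 0 0 -35 1;0 0 0 0 0 -35 1;0 0 0 0 0 -35 1;0 0 0 0 0 -35 1;0 0 0 0 0 0 1;0 0 0 0 0 0 1"}}

```text
time: 17.83
position: [0.5789, -0.0124, 0.4547]
tool_rot: [0.42, 0.569, -0.42, 0.569]
ft_force: [0.6, -0.8, -0.8]
grip_width: 0.0005
```

```bash
python3 - <<'E'
from m import *
o=readout.get_obs(); print(o["time"],o["position"],o["ft_force"].round(1))
a=imaging.camera("scene");b=imaging.camera("top")
for nm,x,y in(("knob",(165,247),(485,215)),("pad",(201,326),(452,165))):
    ca,sa=blob("scene",a,x);cb,sb=blob("top",b,y); print(nm,ca,sa,cb,sb,tri(ray("scene",ca),ray("top",cb)))
f=lambda x:cv2.resize(x,(400,450),interpolation=2)
cv2.imwrite("pics/v9.png",np.hstack([f(a[190:370,110:270]),f(b[140:320,380:540])]))
E
```

```text
17.8333 [ 0.57892014 -0.01241273  0.45465099] [ 0.6 -0.8 -0.8]
knob [163.15131579 247.31798246] [151 235  24  26 456] [474.42708333 225.76822917] [463 215  23  23 384] (array([ 0.52513755, -0.2144926 ,  0.20879961]), np.float64(0.000947068767892214))
pad [199.63043478 324.49130435] [191 316  18  18 230] [442.62222222 156.48148148] [436 151  15  14 135] (array([ 0.63782736, -0.17980626,  0.16388294]), np.float64(0.0004029202015191806))
```

View pics/v9.png

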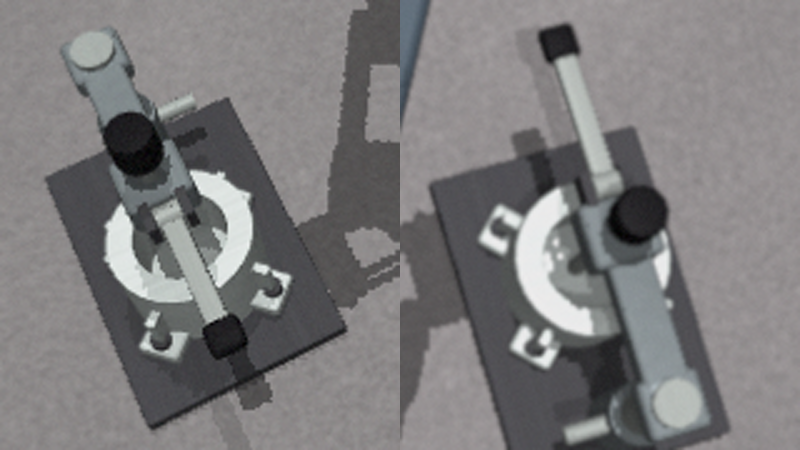

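The knob measures z=0.209 (0.212 expected). The lever pad is 118 mm from the axis, which means level, and the housing and plate sit where they were. Handing in.

```bash
python3 -c "
from rig import robot
print(robot.hand_in())"
```

```text
the job is handed in; nothing more can be done
None
```

I lowered the probe of the gauge over the housing to the bottom of its bore, then pressed its lock lever down level, backed off and handed the job in. That was at about 18 s of the 45 s; no verdict was reported.

- **Probe:** I pushed the knob down with the shut fingers until the force jumped from about 2 N to 15 N. The knob's centre afterwards measured z = 0.209 m. I expected 0.212 m with the tip on the bore bottom, so the two agree within the camera error.
- **Lever:** I pressed it down to a hard stop, where the wrist force reached about 32 N upward, 34 N in all. The pad then measured 118 mm from the probe's axis, against about 117 mm for a level lever.
- **Rest of the scene:** In the last scene and top pictures the housing and foot plate look unmoved by eye. I did not measure them again. The gripper passed high above the other gauge; I did not look at that gauge again at the end. The arm ended clear of everything.

**One disagreement:** the tool height reading was about 26 mm lower than the camera heights at both contacts. I did not find out why. I relied on the force stops and the camera measurements instead.

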